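# Sort the bench leftovers into their caddies

## Robot

A 6-joint arm with a two-finger parallel gripper is mounted at the origin on a cart in front of the work surface, level with it; the furniture and walls round the work are solid. World frame = base frame: x ahead of the robot, y to its left, z up, the work surface at z = 0. Lengths are in m, angles in rad, forces in N, time in s.
With the tool pointing down it reaches from about 0.35 to 0.775 m from the base axis. Payload 5.5 kg.
Tool frame: the origin (TCP) lies midway between the tips of the shut fingers; the grasp point (between the pads) lies 19 mm behind it; z points along the fingers, y is the line along which they close (so a half turn about z gives the same grasp; the last joint's range is limited). The gripper opens to 85 mm and grips with 20 to 120 N. Pads are 22 mm wide; open, the fingers measure 114 mm over their backs; the gripper's body (76 mm by 85 mm) begins 54 mm behind the grasp point. The pads swing forward as they close: fully open they stand 13 mm farther back than shut.
Start: joints at [-1.402, 0.313, 0.046, 1.304, 0, 1.431], TCP at [0.175, -0.548, 0.231] pointing down, gripper open.
Joint ranges: [-2.76, 2.76], [-0.86, 1.69], [-1.03, 1.26], [-2.2, 2.34], [-1.47, 1.5], [-3.14, 3.14]. Speed limits (rad/s): [2.57, 2.57, 3.14, 3.14, 3.14, 3.14].

## Interface

Orientations are given as a unit quaternion [w, x, y, z].
In Python, from workcell import telemetry, imaging, env gives the robot as it stands. The module is installed in compiled form; this text tells all that it offers.
- The arm moves only by the tool step_arm, never from a script. Its argument "moves" is a list of rows, each a list of 3 entries, a list of its own where there are three numbers: the shift along the tool's x, y, z in mm, then the turn, a rotation vector about the tool's x, y, z in rad, then the finger opening in mm, from 0 to 85.4. A call has 1 to 8 rows; each row is the pose to reach, as a shift and turn from the pose commanded when the call began, along the tool's axes at that moment; what a row does not reach only later rows make up. A row lasts 1/12 s, in which the tool goes at most 41.7 mm and 7.16 degrees, less where a joint would pass 70% of its speed; a pose out of reach is approached as far as the arm can. A call with a gripper value outside its range is refused whole. The fingers move at their own pace and stop on an object; "grip_force" is the grip in N (left out, the last holds). Time passes only in rows, so rows that repeat a pose let the fingers close. It gives the time, the measured TCP pose, the force, the opening and the grip force at its end, in the units of the state.
- telemetry.get_state(): the state, without advancing time (a new reading comes with each control period).
- imaging.read_camera(name): name is "scene" or "top"; returns the picture (384x512x3 uint8, red, green, blue); there is no depth.
- imaging.camera_params(name): a dict with "camera_matrix" (3x3 intrinsics, pixels), "pose" (4x4, takes a point from camera to world coordinates). Camera axes: x right, y up, looking along -z (the intrinsics and any distortion apply to the point x, -y, -z); pixel columns grow to the right and rows downward; lengths in m; the calibration is good to about 2 mm. A picture is of the moment at which its call begins. camera_params takes no time and is no camera call.
- env.hand_in(): hands the job in; it is judged then, once.
The state is a dict: "clock": time; "joint_pos": joint angles; "qvel": joint speeds; "tau": joint torques, N m; "tcp_pos": TCP position; "orientation": TCP orientation; "wrist_force": force on the tool from outside, world axes, zero at the start; "ft_torque": the same for the moment, N m; "finger_gap": finger opening in m; "grip_force": force on a finger pad.
Only numpy, scipy, OpenCV 4.12 (cv2) and the standard library are available. Lean on these libraries where they do the work, as an engineer would, in place of code of your own. Each camera call takes 0.05 s, during which the arm holds its last target. There are 200 camera calls.

## Task

The bench is being cleared after a doll's house session. Sort the cells, pots and chair left out on the board into the three grey printed caddies behind them: lay the two AA cells flat in the caddy with the two long channels, one cell in each; stand the two paint pots upright in the caddy with the two round wells, one in each; and stand the little wooden chair on its legs in the empty bay of the tray where another such chair already stands. Leave that chair and the round metal tin where they are.

Things in the scene. Friction and masses are not known exactly. Their poses are not given: they have to be found in the camera images.
- cell_a: AA cell (green barrel, brass-coloured end) lying on its side: 14 mm across the barrel, 50 mm long, about 23 g; it does not roll. Origin: mid-length on its underside, y along the barrel, z up. Belongs in a channel of the cell caddy (either channel, either way round). Grip it across the barrel
- cell_b: second AA cell, the same (green barrel, brass-coloured end) lying on its side: 14 mm across the barrel, 50 mm long, about 23 g; it does not roll. Origin: mid-length on its underside, y along the barrel, z up. Belongs in a channel of the cell caddy (either channel, either way round). Grip it across the barrel
- pot_red: paint pot with a white lid and a red band, standing upright: 42 mm high, 34 mm across, its lid (the top 12 mm) 36 mm across; about 45 g, rigid. Origin: centre of its underside, z up. Belongs in the caddy with the two round wells (either well)
- pot_blue: paint pot with a white lid and a blue band, standing upright: 42 mm high, 34 mm across, its lid (the top 12 mm) 36 mm across; about 45 g, rigid. Origin: centre of its underside, z up. Belongs in the caddy with the two round wells (either well)
- chair: doll's house chair of light wood, standing on its legs on the board: 36 x 36 mm, seat top at 24 mm (seat 4 mm thick, four thin legs below it, set in 1 mm), back plate 4 mm thick up to 50 mm along its +x edge; about 15 g. Origin: centre of its footprint on the ground, z up. It can be gripped across the 36 mm seat from above, pads along its two y sides; any heading is right in the tray
- cell_caddy: low grey printed caddy, 82 x 86 mm, fixed to the board. Two flat channels run along its x axis, their centres at y = -21 and +21 mm, each 66 mm long and 28 mm wide; channel floor 5 mm above the board, side ribs up to 9 mm, end walls (at both x ends) up to 12 mm. Origin: centre of its underside on the board, z up
- pot_caddy: grey printed block, 74 x 138 mm and 19 mm high, fixed to the board, with two round wells 52 mm in diameter centred at y = -32 and +32 mm (x = 0); well floor 5 mm above the board. Origin: centre of its underside on the board, z up. The face of a tall fixed cabinet of drawers stands at about x = 0.70 m behind all three caddies: turn a wide hand before reaching in.
- chair_tray: grey printed tray, 68 x 148 mm and 12 mm high, fixed to the board, with two bays 60 x 68 mm side by side, centred at y = -36 mm (empty) and y = +36 mm (a chair already stands there), x = 0; bay floor 4 mm above the board. Origin: centre of its underside on the board, z up
- chair_kept: the chair that already stands loose in the +y bay of the chair tray, same make as the other; leave it. Origin: centre of its footprint, z up
- nozzle_tin: round grey metal tin, 43 mm across and 21 mm high, standing loose among the things to sort; it stays. Origin: centre of its underside
Mind the look-alikes: they are no part of the job. What is shaped like the cell_b but purple is not meant.

How it is judged:
At the end, for the whole second after the job is handed in: Each cell lies flat on the floor of its own channel (9 mm across, 12 mm along, 0.35 rad), each pot stands on the floor of its own well (10.5 mm, tilt under 0.1 rad), and the chair stands on its legs on the floor of the tray's empty bay (15 mm in x, 18 mm in y, tilt under 0.1 rad); all at rest (((x of cell_a in the frame of cell_caddy between -0.012 and 0.012 m and y of cell_a in the frame of cell_caddy between -0.03 and -0.012 m) or (x of cell_a in the frame of cell_caddy between -0.012 and 0.012 m and y of cell_a in the frame of cell_caddy between 0.012 and 0.03 m)) and z of cell_a in the frame of cell_caddy between 0.003 and 0.007 m and angle between each of cell_a, cell_b's own z axis and vertical below 0.15 rad and angle between the y axis of each of cell_a, cell_b and the x axis of cell_caddy, either way round below 0.35 rad and linear speed of each of cell_a, cell_b, pot_red, pot_blue, chair below 0.02 m/s and ((x of cell_b in the frame of cell_caddy between -0.012 and 0.012 m and y of cell_b in the frame of cell_caddy between -0.03 and -0.012 m) or (x of cell_b in the frame of cell_caddy between -0.012 and 0.012 m and y of cell_b in the frame of cell_caddy between 0.012 and 0.03 m)) and z of cell_b in the frame of cell_caddy between 0.003 and 0.007 m and ((x of pot_red in the frame of pot_caddy between -0.0105 and 0.0105 m and y of pot_red in the frame of pot_caddy between -0.0425 and -0.0215 m) or (x of pot_red in the frame of pot_caddy between -0.0105 and 0.0105 m and y of pot_red in the frame of pot_caddy between 0.0215 and 0.0425 m)) and z of pot_red in the frame of pot_caddy between 0.0025 and 0.0075 m and angle between each of pot_red, pot_blue, chair's own z axis and vertical below 0.1 rad and ((x of pot_blue in the frame of pot_caddy between -0.0105 and 0.0105 m and y of pot_blue in the frame of pot_caddy between -0.0425 and -0.0215 m) or (x of pot_blue in the frame of pot_caddy between -0.0105 and 0.0105 m and y of pot_blue in the frame of pot_caddy between 0.0215 and 0.0425 m)) and z of pot_blue in the frame of pot_caddy between 0.0025 and 0.0075 m and (x of chair in the frame of chair_tray between -0.015 and 0.015 m and y of chair in the frame of chair_tray between -0.054 and -0.018 m) and z of chair in the frame of chair_tray between 0.0015 and 0.0065 m); the robot touches nothing.
It fails at once if the tin is pushed more than 30 mm from where it stood (distance of nozzle_tin from where it was at the start of the episode above 0.03 m).
It fails at once if the chair already in the tray is shifted more than 20 mm or tipped over (distance of chair_kept from where it was at the start of the episode above 0.02 m or angle between chair_kept's own z axis and vertical above 0.5 rad).
It also fails if it takes over 125 s, if anything falls off the work surface, if the arm or the gripper's body presses on something with over 40 N, if the wrist force passes 120 N, or if a joint passes its speed limit or range.

## Working session

There is one attempt and no reset: what is moved stays moved. The work goes in short steps, Python scripts to look and compute and a tool call to move; the robot and the scene stay as the last step left them, time stands still between calls to the robot, and variables do not carry over. Pictures are saved under pics/ and viewed, at most 14 in all, crops included, and the job is handed in when it is done.

Besides the shell and the picture viewer there is one more tool, called after "Call:" as name(argument=value, ...), one argument or row to a line, values as JSON. step_arm: Moves the arm, as the interface text tells. Its arguments: {"type":"object","properties":{"moves":{"type":"array"},"grip_force":{"type":"number"}},"required":["moves"]}

```bash
mkdir -p pics
python3 - <<'E'
from workcell import telemetry, imaging, env
import cv2, numpy as np
np.set_printoptions(precision=4,suppress=True)
for n in("scene","top"):
    im=imaging.read_camera(n); cv2.imwrite(f"pics/{n}0.png",im[:,:,::-1])
    p=imaging.camera_params(n); print(n,{k:np.array(v) if not isinstance(v,str) else v for k,v in p.items()})
s=telemetry.get_state(); print(s)
E
```

```text
scene {'camera_matrix': array([[403.5043,   0.    , 256.0439],
       [  0.    , 403.5043, 190.4738],
       [  0.    ,   0.    ,   1.    ]]), 'pose': array([[ 0.5732,  0.3839, -0.724 , -0.1039],
       [-0.8192,  0.2474, -0.5174, -0.3511],
       [-0.0195,  0.8896,  0.4563,  0.4237],
       [ 0.    ,  0.    ,  0.    ,  1.    ]])}
top {'camera_matrix': array([[469.156 ,   0.    , 260.7192],
       [  0.    , 469.156 , 201.1047],
       [  0.    ,   0.    ,   1.    ]]), 'pose': array([[-0.0224,  0.9955, -0.0924,  0.395 ],
       [-0.9997, -0.0231, -0.007 ,  0.1133],
       [-0.0091,  0.0923,  0.9957,  1.205 ],
       [ 0.    ,  0.    ,  0.    ,  1.    ]])}
{'clock': 0.1, 'joint_pos': array([-1.4016,  0.3139,  0.0451,  1.3036,  0.    ,  1.4312]), 'qvel': array([-0.0017, -0.003 ,  0.0042,  0.0034,  0.0011, -0.0005]), 'tau': array([  0.0032, -48.1724,  29.9244,   0.0127,  -0.0001,   0.    ]), 'tcp_pos': array([ 0.1747, -0.5474,  0.2305]), 'orientation': array([-0.0008,  0.9881,  0.1538, -0.    ]), 'wrist_force': array([-0.1923, -0.3832,  0.4314]), 'ft_torque': array([-0.0008, -0.008 ,  0.0029]), 'grip_force': 0.0, 'finger_gap': 0.08568220143870198}
```

View pics/scene0.png

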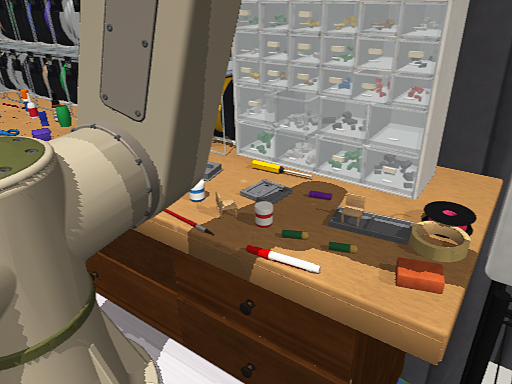

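View pics/top0.png

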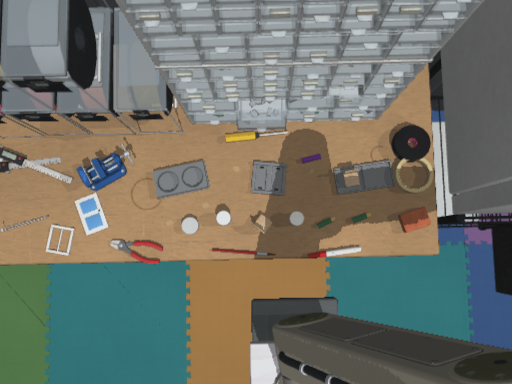

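```bash
cat > h.py <<'E'
import cv2, numpy as np
from workcell import telemetry, imaging
from scipy.spatial.transform import Rotation as R
np.set_printoptions(precision=4,suppress=True)
P={n:imaging.camera_params(n) for n in("scene","top")}
def ray(n,u,v):
    K=np.array(P[n]["camera_matrix"]);T=np.array(P[n]["pose"])
    d=np.linalg.inv(K)@[u,v,1]; d=T[:3,:3]@[d[0],-d[1],-d[2]]
    return T[:3,3],d
def plane(n,u,v,z):
    o,d=ray(n,u,v); return o+d*(z-o[2])/d[2]
def proj(n,p):
    K=np.array(P[n]["camera_matrix"]);T=np.array(P[n]["pose"])
    c=T[:3,:3].T@(np.array(p)-T[:3,3]); q=K@[c[0],-c[1],-c[2]]; return q[:2]/q[2]
def tri(us,ut):
    A=[];b=[]
    for n,u in(("scene",us),("top",ut)):
        o,d=ray(n,*u);d/=np.linalg.norm(d);M=np.eye(3)-np.outer(d,d);A.append(M);b.append(M@o)
    p=np.linalg.lstsq(np.vstack(A),np.hstack(b),rcond=None)[0]
    return p,[np.linalg.norm(A[i]@p-b[i]) for i in(0,1)]
def go(p,yaw=None):
    """shift mm / turn in tool axes to world tcp p; yaw = world heading of tool x, tool down"""
    s=telemetry.get_state();q=s["orientation"];r=R.from_quat([q[1],q[2],q[3],q[0]])
    sh=r.inv().apply(np.array(p)-s["tcp_pos"])*1000
    t=np.zeros(3)
    if yaw is not None: t=(r.inv()*R.from_matrix([[np.cos(yaw),np.sin(yaw),0],[np.sin(yaw),-np.cos(yaw),0],[0,0,-1]])).as_rotvec()
    print("shift",sh.round(1),"turn",t.round(3))
E
python3 - <<'E'
from h import *
im=cv2.imread("pics/top0.png")
c=im[140:265,145:435]; cv2.imwrite("pics/c1.png",cv2.resize(c,None,fx=2.75,fy=2.75,interpolation=cv2.INTER_CUBIC))
im=cv2.imread("pics/scene0.png")
c=im[160:270,180:430]; cv2.imwrite("pics/c2.png",cv2.resize(c,None,fx=3.2,fy=3.2,interpolation=cv2.INTER_CUBIC))
for n,u in dict(potcad=(180,179),cellcad=(268,178),tray=(363,176),p1=(190,226),p2=(223,217),p3=(297,218),chair=(261,222),c1=(323,222),c2=(359,217)).items(): print(n,plane("top",*u,0.01), proj("scene",plane("top",*u,0.01)))
E
```

```text
potcad [0.5679 0.328  0.01  ] [191.8587 167.7232]
cellcad [0.5651 0.1016 0.01  ] [265.2186 190.1224]
tray [ 0.5645 -0.1422  0.01  ] [369.7372 221.3542]
p1 [0.4464 0.3033 0.01  ] [163.3624 188.2396]
p2 [0.4674 0.2188 0.01  ] [196.9748 193.9397]
p3 [0.4606 0.0302 0.01  ] [265.7986 219.4194]
chair [0.4525 0.1221 0.01  ] [226.7414 208.5029]
c1 [ 0.4489 -0.0356  0.01  ] [291.6681 232.197 ]
c2 [ 0.4595 -0.1275  0.01  ] [339.7799 245.1058]
```

View pics/c1.png

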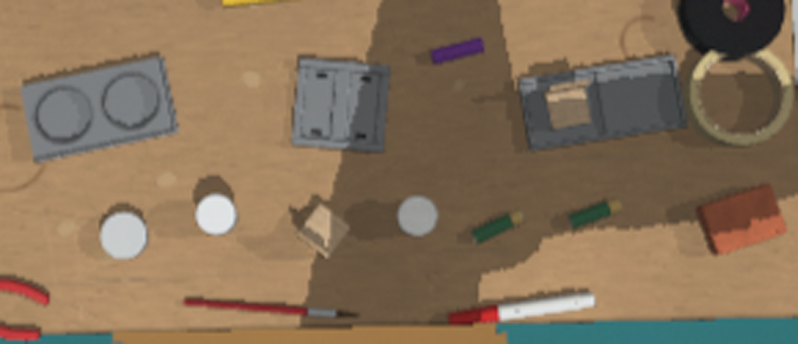

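View pics/c2.png

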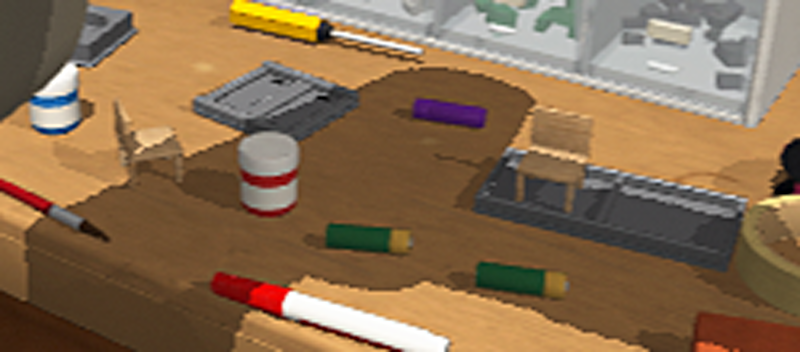

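```bash
cat > m.py <<'E'
from h import *
def up(name,img,roi,f=6):
    u0,v0,u1,v1=roi; return cv2.resize(img[v0:v1,u0:u1],None,fx=f,fy=f,interpolation=cv2.INTER_CUBIC),lambda p:((np.asarray(p)+.5)/f-.5+[u0,v0])
def big(mask):
    cs,_=cv2.findContours(mask.astype(np.uint8),cv2.RETR_EXTERNAL,cv2.CHAIN_APPROX_NONE)
    return max(cs,key=cv2.contourArea)
def cen(c):
    m=cv2.moments(c);return np.array([m["m10"],m["m01"]])/m["m00"]
E
python3 - <<'E'
from m import *
S=cv2.imread("pics/scene0.png");T=cv2.imread("pics/top0.png")
G=lambda h:(h[...,0]>40)&(h[...,0]<90)&(h[...,1]>90)
B=lambda h:(h[...,0]>17)&(h[...,0]<32)&(h[...,1]>125)
# cells
for nm,rt,rs in(("c1",(314,212,336,230),(278,226,312,242)),("c2",(350,209,372,226),(324,238,360,254))):
    r={}
    for n,im,roi in(("top",T,rt),("scene",S,rs)):
        a,f=up(n,im,roi);h=cv2.cvtColor(a,cv2.COLOR_BGR2HSV)
        g=big(G(h)); r[n]=f(cen(g)); 
        rect=cv2.minAreaRect(g); print(nm,n,"green",r[n],"rect",np.array(rect[1])/6, rect[2])
        if n=="top":
            bp=f(cv2.boxPoints(rect)); w=[plane("top",*p,.010)for p in bp]; print(" box",np.array(w)[:,:2].round(4).tolist())
    print("  tri",tri(r["scene"],r["top"]))
# round things
for nm,roi,z in(("tin",(180,215,201,238),.021),("blue",(213,206,233,228),.042),("red",(287,208,307,228),.042)):
    a,f=up("top",T,roi);h=cv2.cvtColor(a,cv2.COLOR_BGR2HSV)
    c=big((h[...,1]<60)&(h[...,2]>100)); (x,y),rad=cv2.minEnclosingCircle(c); p=f(cen(c));print(nm,p,"circ",f((x,y)),rad/6,plane("top",*p,z),"scene lid",proj("scene",plane("top",*p,z)))
# caddies
for nm,roi,z in(("pot",(148,152,216,204),.019),("cell",(246,155,292,200),.010),("tray",(328,155,398,198),.012)):
    a,f=up("top",T,roi);h=cv2.cvtColor(a,cv2.COLOR_BGR2HSV)
    m=cv2.morphologyEx(((h[...,1]<62)).astype(np.uint8),cv2.MORPH_CLOSE,np.ones((9,9)))
    c=big(m);rc=cv2.minAreaRect(c);w=np.array([plane("top",*p,z)[:2] for p in f(cv2.boxPoints(rc))]);e=w[[1,2,3,0]]-w
    print(nm,w.mean(0),"sides",np.linalg.norm(e,axis=1)[:2],"ang",np.degrees(np.arctan2(e[:2,1],e[:2,0])), "area/rect",cv2.contourArea(c)/np.prod(rc[1]))
E
```

```text
c1 top green [323.7767 222.7124] rect [ 3.8759 13.4164] 63.43495178222656
 box [[0.4441, -0.0199], [0.4587, -0.0509], [0.4497, -0.055], [0.4352, -0.024]]
c1 scene green [291.4124 233.8614] rect [19.9191  7.6659] 4.698680400848389
  tri (array([ 0.4467, -0.0372,  0.0082]), [np.float64(0.0006908594861676313), np.float64(0.000690859486167644)])
c2 top green [359.2686 217.5674] rect [ 4.0959 13.5406] 70.2920150756836
 box [[0.4577, -0.1101], [0.4686, -0.1429], [0.4587, -0.146], [0.4478, -0.1132]]
c2 scene green [338.9915 246.5937] rect [21.4093  8.1625] 7.79207706451416
  tri (array([ 0.4578, -0.1278,  0.0081]), [np.float64(0.0007855060247963119), np.float64(0.0007855060247968742)])
tin [189.6156 225.0951] circ [189.6001 225.0981] 9.097581227620443 [0.4482 0.3025 0.021 ] scene lid [163.6016 183.7233]
blue [223.2197 217.4556] circ [223.2729 217.4529] 7.958980560302734 [0.4644 0.2154 0.042 ] scene lid [195.89   181.8646]
red [296.3754 218.0237] circ [296.3706 218.0027] 7.718842188517253 [0.4588 0.034  0.042 ] scene lid [263.5257 205.0936]
pot [0.5659 0.325 ] sides [0.1382 0.0756] ang [ -79.3927 -168.983 ] area/rect 0.9719169215120969
cell [0.5661 0.1003] sides [0.0844 0.0874] ang [ -6.1781 -96.4793] area/rect 0.9715611594359513
tray [ 0.5621 -0.1438] sides [0.1532 0.0707] ang [ -82.2798 -173.856 ] area/rect 0.9594169276886292
```

```bash
python3 - <<'E'
from m import *
T=cv2.imread("pics/top0.png")
for nm,rt in(("c1",(314,212,340,230)),("c2",(350,209,375,226))):
    a,f=up("top",T,rt);h=cv2.cvtColor(a,cv2.COLOR_BGR2HSV)
    g=(h[...,0]>40)&(h[...,0]<90)&(h[...,1]>90)
    lab=cv2.cvtColor(a,cv2.COLOR_BGR2LAB).astype(int); bg=np.median(lab.reshape(-1,3),0)
    gp=f(cen(big(g)));gw=plane("top",*gp,.008)
    ys,xs=np.where(g); pts=np.array([plane("top",*q,.008)[:2] for q in f(np.c_[xs,ys])]); pc=pts-pts.mean(0)
    d=np.linalg.svd(pc,full_matrices=False)[2][0]; d*=np.sign(-d[1]); t=pc@d
    print(nm,gw,"dir",d,np.degrees(np.arctan2(d[1],d[0]))%180,"extent",t.min(),t.max(),"centre",gw[:2]+d*(t.min()+.025))
E
python3 -c "
from h import *
go((0.46,-0.135,0.10),np.radians(109))"
```

```text
c1 [ 0.4471 -0.0378  0.008 ] dir [ 0.419 -0.908] 114.76882181781569 extent -0.017243274450361133 0.017078134927994586 centre [ 0.4504 -0.0448]
c2 [ 0.4581 -0.1286  0.008 ] dir [ 0.3219 -0.9468] 108.78065796701675 extent -0.017316148861150724 0.01718433719230948 centre [ 0.4606 -0.1358]
shift [ 397.1 -305.9  131.1] turn [-0.001 -0.001 -1.594]
```

Call:
step_arm(
  moves=[
    [[397,-306,130],[0,0,-1.59],85],
    [[397,-306,130],[0,0,-1.59],85],
    [[397,-306,130],[0,0,-1.59],60],
    [[397,-306,130],[0,0,-1.59],50],
    [[397,-306,130],[0,0,-1.59],40],
    [[397,-306,130],[0,0,-1.59],40],
    [[397,-306,130],[0,0,-1.59],40],
    [[397,-306,130],[0,0,-1.59],40],
  ],
  grip_force=30,
)

```text
clock: 0.77
tcp_pos: [0.3588, -0.2806, 0.147]
orientation: [-0.0, 0.792, 0.611, 0.0]
wrist_force: [0.3, -0.6, -0.0]
finger_gap: 0.04
grip_force: 0.0
```

```bash
python3 -c "
from h import *
go((0.4606,-0.1358,0.06),np.radians(109))"
```

```text
shift [165.8  61.8  87. ] turn [-0.    -0.    -0.588]
```

Call:
step_arm(
  moves=[
    [[166,62,87],[0,0,-0.59],40],
    [[166,62,87],[0,0,-0.59],40],
    [[166,62,87],[0,0,-0.59],30],
    [[166,62,87],[0,0,-0.59],30],
    [[166,62,87],[0,0,-0.59],30],
    [[166,62,87],[0,0,-0.59],30],
    [[166,62,87],[0,0,-0.59],30],
    [[166,62,87],[0,0,-0.59],30],
  ],
)

```text
clock: 1.43
tcp_pos: [0.461, -0.1383, 0.0605]
orientation: [-0.0, 0.582, 0.813, -0.0]
wrist_force: [-0.7, 0.5, 1.1]
finger_gap: 0.0303
grip_force: 0.0
```

```bash
python3 -c "
from h import *
go((0.4606,-0.1358,0.004),np.radians(109))
for n in('scene','top'): cv2.imwrite(f'pics/{n}1.png',imaging.read_camera(n)[:,:,::-1])
T=cv2.imread('pics/top1.png');S=cv2.imread('pics/scene1.png')
a=cv2.resize(T[205:240,243:283],(400,350),interpolation=cv2.INTER_CUBIC)
b=cv2.resize(S[185:225,208:248],(350,350),interpolation=cv2.INTER_CUBIC)
cv2.imwrite('pics/c3.png',np.hstack([a,b]))
"
```

```text
shift [ 2.5  0.5 56.5] turn [-0.001 -0.    -0.004]
```

View pics/scene1.png

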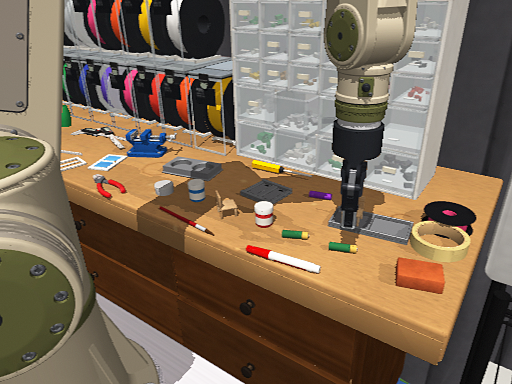

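View pics/c3.png

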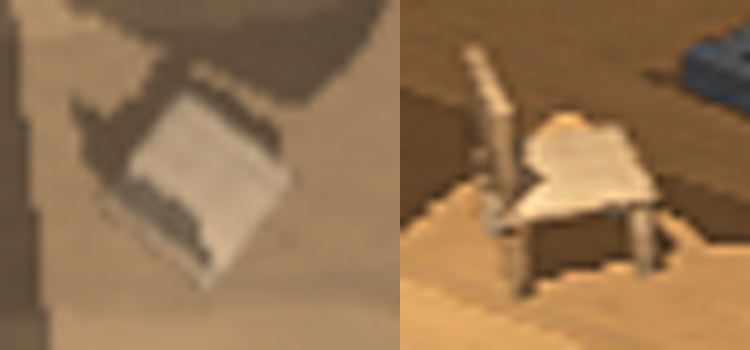

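Run:
```python
from h import *
t=lambda x,y:(243+(x+.5)/10-.5,205+(y+.5)/10-.5)
s=lambda x,y:(208+(x-400+.5)/8.75-.5,185+(y+.5)/8.75-.5)
R_=tri(s(655,195),t(290,180));F_=tri(s(612,125),t(185,95));print(R_,F_)
a=plane("top",*t(290,180),.024);b=plane("top",*t(185,95),.024);d=b-a;print(a,b,np.linalg.norm(d),np.degrees(np.arctan2(d[1],d[0])))
y=np.radians(140.5);c=(a+b)/2+.018*np.array([np.cos(y),np.sin(y),0]);print("centre",c)
p=[plane("top",*t(105,195),.05),plane("top",*t(207,287),.05)];d=p[0]-p[1];print(p,np.linalg.norm(d),np.degrees(np.arctan2(d[1],d[0])),(p[0]+p[1])/2-.018*np.array([np.cos(y),np.sin(y),0]))
```

```text
(array([0.4504, 0.0949, 0.0233]), [np.float64(0.0008174674102092749), np.float64(0.000817467410209508)]) (array([0.4714, 0.122 , 0.0243]), [np.float64(0.0006722496178972411), np.float64(0.0006722496178965836)])
[0.4498 0.0955 0.024 ] [0.4718 0.1215 0.024 ] 0.03403388028838167 49.65794813458987
centre [0.4469 0.1199 0.024 ]
[array([0.4459, 0.1415, 0.05  ]), array([0.4228, 0.1169, 0.05  ])] 0.033777181998653816 46.70746908112428 [0.4483 0.1178 0.05  ]
```

Call:
step_arm(
  moves=[
    [[2.5,0,30],[0,0,-0.004],30],
    [[2.5,0,57],[0,0,-0.004],30],
    [[2.5,0,57],[0,0,-0.004],30],
    [[2.5,0,57],[0,0,-0.004],8],
    [[2.5,0,57],[0,0,-0.004],8],
    [[2.5,0,57],[0,0,-0.004],8],
    [[2.5,0,57],[0,0,-0.004],8],
    [[2.5,0,57],[0,0,-0.004],8],
  ],
  grip_force=30,
)

```text
clock: 2.2
tcp_pos: [0.4613, -0.1365, 0.0048]
orientation: [0.001, 0.581, 0.814, 0.0]
wrist_force: [0.3, -0.2, 0.0]
finger_gap: 0.0138
grip_force: 33.6
```

Call:
step_arm(
  moves=[
    [[0,0,-40],[0,0,0],8],
    [[0,0,-80],[0,0,0],8],
    [[0,0,-80],[0,0,0],8],
  ],
)

```text
clock: 2.45
tcp_pos: [0.4647, -0.1378, 0.0907]
orientation: [0.005, 0.58, 0.814, 0.001]
wrist_force: [1.6, -0.4, -0.2]
finger_gap: 0.0131
grip_force: 33.6
```

```bash
python3 -c "
from h import *
go((0.5637,0.0794,0.06),np.radians(173.8));print(telemetry.get_state()['finger_gap'])"
```

```text
shift [173.3 164.2  30.6] turn [ 0.002  0.011 -1.13 ]
0.013089412698117326
```

Call:
step_arm(
  moves=[
    [[173,164,0],[0,0,-1.13],8],
    [[173,164,0],[0,0,-1.13],8],
    [[173,164,0],[0,0,-1.13],8],
    [[173,164,0],[0,0,-1.13],8],
    [[173,164,0],[0,0,-1.13],8],
    [[173,164,0],[0,0,-1.13],8],
    [[173,164,20],[0,0,-1.13],8],
    [[173,164,20],[0,0,-1.13],8],
  ],
)

```text
clock: 3.12
tcp_pos: [0.5586, 0.0834, 0.0617]
orientation: [-0.001, 0.114, 0.993, -0.0]
wrist_force: [-1.8, -0.2, -0.2]
finger_gap: 0.0135
grip_force: 33.6
```

Call:
step_arm(
  moves=[
    [[0,0,0],[0,0,-0.13],8],
    [[0,0,0],[0,0,-0.13],8],
    [[0,0,0],[0,0,-0.13],8],
  ],
)

```text
clock: 3.37
tcp_pos: [0.5593, 0.0813, 0.064]
orientation: [0.0, 0.056, 0.998, -0.0]
wrist_force: [-0.2, -0.1, -0.0]
finger_gap: 0.013
grip_force: 33.6
```

```bash
python3 -c "
from h import *
go((0.5637,0.0794,0.0105),np.radians(173.8));print(telemetry.get_state()['finger_gap'])"
```

```text
shift [-4.5 -1.4 53.5] turn [ 0.     0.001 -0.003]
0.012963323650014468
```

Call:
step_arm(
  moves=[
    [[-4.5,-1.5,30],[0,0,0],8],
    [[-4.5,-1.5,48],[0,0,0],8],
    [[-4.5,-1.5,53.5],[0,0,0],8],
    [[-4.5,-1.5,53.5],[0,0,0],8],
    [[-4.5,-1.5,53.5],[0,0,0],8],
  ],
)

```text
clock: 3.78
tcp_pos: [0.5636, 0.0789, 0.0107]
orientation: [0.0, 0.056, 0.998, -0.0]
wrist_force: [-1.0, -0.3, 0.9]
finger_gap: 0.0132
grip_force: 33.7
```

Release, lift.

Call:
step_arm(
  moves=[
    [[0,0,0],[0,0,0],24],
    [[0,0,0],[0,0,0],24],
    [[0,0,-10],[0,0,0],24],
    [[0,0,-50],[0,0,0],24],
    [[0,0,-80],[0,0,0],24],
    [[0,0,-80],[0,0,0],30],
  ],
)

```text
clock: 4.28
tcp_pos: [0.5678, 0.0792, 0.0974]
orientation: [0.006, 0.055, 0.998, 0.0]
wrist_force: [1.3, -0.3, 0.6]
finger_gap: 0.0303
grip_force: 0.0
```

```bash
python3 -c "
from h import *
go((0.4504,-0.0448,0.07),np.radians(114.8))"
```

```text
shift [ 103.5 -136.1   26.1] turn [0.007 0.009 1.029]
```

Call:
step_arm(
  moves=[
    [[99,-135,0],[0,0,1.03],30],
    [[99,-135,0],[0,0,1.03],30],
    [[99,-135,0],[0,0,1.03],30],
    [[99,-135,0],[0,0,1.03],30],
    [[99,-135,20],[0,0,1.03],30],
    [[99,-135,20],[0,0,1.03],30],
    [[99,-135,20],[0,0,1.03],30],
    [[99,-135,20],[0,0,1.03],30],
  ],
)

```text
clock: 4.95
tcp_pos: [0.4503, -0.0448, 0.0708]
orientation: [0.0, 0.53, 0.848, 0.0]
wrist_force: [-0.0, -0.5, 1.0]
finger_gap: 0.0299
grip_force: 0.0
```

Call:
step_arm(
  moves=[
    [[0,0,0],[0,0,0.03],30],
    [[0,0,0],[0,0,0.03],30],
  ],
)

```text
clock: 5.12
tcp_pos: [0.4507, -0.0445, 0.0709]
orientation: [0.001, 0.54, 0.842, 0.0]
wrist_force: [-1.0, 0.3, -0.4]
finger_gap: 0.0302
grip_force: 0.0
```

```bash
python3 -c "
from h import *
go((0.4504,-0.0448,0.004),np.radians(114.8))
for n in('scene','top'): cv2.imwrite(f'pics/{n}2.png',imaging.read_camera(n)[:,:,::-1])
T=cv2.imread('pics/top2.png');S=cv2.imread('pics/scene2.png')
a=cv2.resize(T[150:240,225:345],(480,360),interpolation=cv2.INTER_CUBIC)
b=cv2.resize(S[170:260,225:305],(320,360),interpolation=cv2.INTER_CUBIC)
cv2.imwrite('pics/c4.png',np.hstack([a,b]))
"
```

```text
shift [-0.  -0.5 66.9] turn [ 0.001  0.001 -0.002]
```

View pics/c4.png

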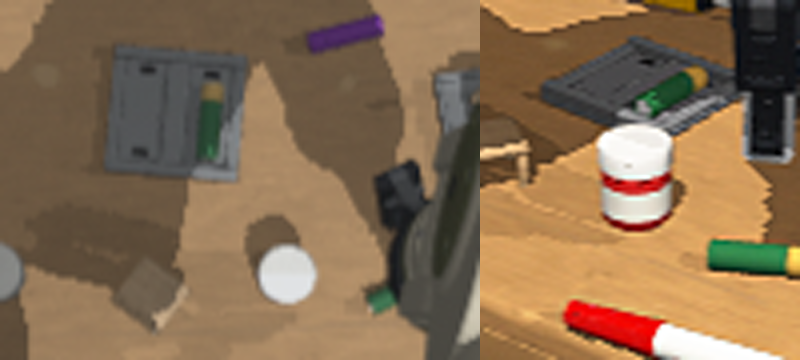

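The picture shows the first cell lying centrally in the right-hand channel (top ≈ (277,180)). The red pot and second cell are undisturbed.

Call:
step_arm(
  moves=[
    [[0,-0.5,40],[0,0,0],30],
    [[0,-0.5,67],[0,0,0],30],
    [[0,-0.5,67],[0,0,0],30],
    [[0,-0.5,67],[0,0,0],8],
    [[0,-0.5,67],[0,0,0],8],
    [[0,-0.5,67],[0,0,0],8],
    [[0,-0.5,67],[0,0,0],8],
    [[0,-0.5,67],[0,0,0],8],
  ],
)

```text
clock: 5.88
tcp_pos: [0.4503, -0.0446, 0.0037]
orientation: [0.001, 0.539, 0.842, 0.0]
wrist_force: [0.6, -0.0, -0.5]
finger_gap: 0.0136
grip_force: 33.0
```

Call:
step_arm(
  moves=[
    [[0,0,-40],[0,0,0],8],
    [[0,0,-80],[0,0,0],8],
    [[0,0,-80],[0,0,0],8],
    [[0,0,-80],[0,0,0],8],
  ],
)

```text
clock: 6.22
tcp_pos: [0.4523, -0.0452, 0.0859]
orientation: [0.003, 0.539, 0.842, 0.001]
wrist_force: [0.8, -0.0, -0.8]
finger_gap: 0.0135
grip_force: 33.0
```

```bash
python3 -c "
from h import *
go((0.5683,0.1212,0.07),np.radians(173.8))"
```

```text
shift [102.5 175.   16.3] turn [ 0.002  0.006 -1.03 ]
```

Call:
step_arm(
  moves=[
    [[102,175,-5],[0,0,-1.03],8],
    [[102,175,-5],[0,0,-1.03],8],
    [[102,175,-5],[0,0,-1.03],8],
    [[102,175,-5],[0,0,-1.03],8],
    [[102,175,-5],[0,0,-1.03],8],
    [[102,175,-5],[0,0,-1.03],8],
    [[102,175,20],[0,0,-1.03],8],
    [[102,175,20],[0,0,-1.03],8],
  ],
)

```text
clock: 6.88
tcp_pos: [0.5633, 0.1221, 0.0583]
orientation: [-0.003, 0.065, 0.998, -0.001]
wrist_force: [-1.4, -0.2, -0.9]
finger_gap: 0.0133
grip_force: 33.0
```

Call:
step_arm(
  moves=[
    [[0,0,0],[0,0,-0.03],8],
    [[0,0,0],[0,0,-0.03],8],
    [[0,0,0],[0,0,-0.03],8],
  ],
)

```text
clock: 7.13
tcp_pos: [0.5652, 0.1214, 0.062]
orientation: [-0.001, 0.055, 0.998, -0.0]
wrist_force: [0.3, -0.8, -0.5]
finger_gap: 0.0135
grip_force: 33.0
```

```bash
python3 -c "
from h import *
go((0.5683,0.1212,0.0098),np.radians(173.8))"
```

```text
shift [-3.2  0.2 52.2] turn [-0.    -0.002 -0.002]
```

Call:
step_arm(
  moves=[
    [[-3,0,30],[0,0,0],8],
    [[-3,0,47],[0,0,0],8],
    [[-3,0,52],[0,0,0],8],
    [[-3,0,52],[0,0,0],8],
    [[-3,0,52],[0,0,0],24],
    [[-3,0,52],[0,0,0],24],
    [[-3,0,42],[0,0,0],24],
    [[-3,0,10],[0,0,0],24],
  ],
)

```text
clock: 7.8
tcp_pos: [0.5656, 0.1207, 0.0501]
orientation: [-0.004, 0.055, 0.999, -0.001]
wrist_force: [0.7, -0.4, -0.1]
finger_gap: 0.0239
grip_force: 0.0
```

```bash
python3 -c "
from h import *
go((0.4588,0.034,0.10),np.radians(100))"
```

```text
shift [ 97.1 -97.9 -49. ] turn [-0.006 -0.006  1.287]
```

Call:
step_arm(
  moves=[
    [[0,0,-40],[0,0,0],40],
    [[97,-98,-55],[0,0,1.29],60],
    [[97,-98,-55],[0,0,1.29],60],
    [[97,-98,-55],[0,0,1.29],60],
    [[97,-98,-55],[0,0,1.29],60],
    [[97,-98,-55],[0,0,1.29],60],
    [[97,-98,-55],[0,0,1.29],60],
    [[97,-98,-55],[0,0,1.29],60],
  ],
)

```text
clock: 8.47
tcp_pos: [0.4623, 0.0337, 0.1098]
orientation: [0.001, 0.476, 0.88, 0.0]
wrist_force: [0.2, 0.7, 0.6]
finger_gap: 0.06
grip_force: 0.0
```

Call:
step_arm(
  moves=[
    [[0,0,0],[0,0,0.38],60],
    [[0,0,0],[0,0,0.38],60],
    [[0,0,0],[0,0,0.38],60],
    [[0,0,0],[0,0,0.38],60],
    [[0,0,0],[0,0,0.38],60],
  ],
)

```text
clock: 8.88
tcp_pos: [0.4624, 0.0341, 0.1091]
orientation: [0.001, 0.629, 0.777, 0.0]
wrist_force: [-0.2, -0.3, -0.4]
finger_gap: 0.0601
grip_force: 0.0
```

```bash
python3 -c "
from h import *
go((0.4588,0.034,0.02),np.radians(100))"
```

```text
shift [ 0.7 -3.7 89.1] turn [0.002 0.001 0.035]
```

Call:
step_arm(
  moves=[
    [[0.5,-3.7,40],[0,0,0],60],
    [[0.5,-3.7,75],[0,0,0],60],
    [[0.5,-3.7,89],[0,0,0],60],
    [[0.5,-3.7,89],[0,0,0],60],
    [[0.5,-3.7,89],[0,0,0],30],
    [[0.5,-3.7,89],[0,0,0],30],
    [[0.5,-3.7,89],[0,0,0],30],
    [[0.5,-3.7,89],[0,0,0],30],
  ],
)

```text
clock: 9.55
tcp_pos: [0.4598, 0.0338, 0.0206]
orientation: [0.001, 0.63, 0.777, 0.001]
wrist_force: [0.6, -0.3, 2.7]
finger_gap: 0.0352
grip_force: 30.2
```

Call:
step_arm(
  moves=[
    [[0,0,0],[0,0,0],30],
    [[0,0,-40],[0,0,0],30],
    [[0,0,-75],[0,0,0],30],
    [[0,0,-75],[0,0,0],30],
    [[0,0,-75],[0,0,0],30],
  ],
)

```text
clock: 9.97
tcp_pos: [0.4606, 0.0337, 0.0966]
orientation: [0.003, 0.63, 0.776, 0.002]
wrist_force: [0.6, -0.3, -0.9]
finger_gap: 0.0352
grip_force: 30.4
```

```bash
python3 -c "
from h import *
y=np.radians(10.6);c=np.array([.5659,.325]);v=np.array([-np.sin(y),np.cos(y)])*.032;print(c+v,c-v)
go((*(c-v),0.09),np.radians(100))
im=cv2.imread('pics/scene1.png');cv2.imwrite('pics/c5.png',cv2.resize(im[145:215,145:245],(800,560),interpolation=cv2.INTER_CUBIC))
# wells from the top view
T=cv2.imread('pics/top0.png')
"
```

```text
[0.56   0.3565] [0.5718 0.2935]
shift [231.4 162.3   7.1] turn [0.006 0.002 0.033]
```

View pics/c5.png

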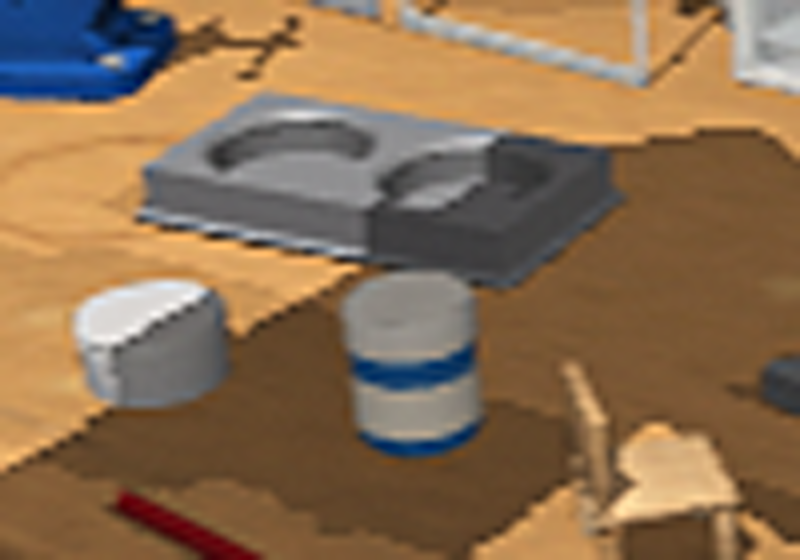

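```bash
python3 -c "
from h import *
print(proj('scene',(.5718,.2935,.019)),proj('scene',(.56,.3565,.019)),proj('top',(.5718,.2935,.005)),proj('top',(.5718,.2935,.019)),proj('top',(.56,.3565,.005)))
print(tri((203.0,167.6),(192.5,176.2)),tri((181.3,163.5),(168.1,181.6)))
print(tri((145+145/8,145+170/8),(153.7,169.9)),tri((145+610/8,145+150/8),(208.7,187.5)))
"
```

```text
[202.8074 166.9021] [181.2115 163.1256] [193.6851 177.4467] [192.8556 176.6659] [169.3663 182.5457]
(array([0.5735, 0.2948, 0.0161]), [np.float64(7.615986467649422e-05), np.float64(7.615986467566659e-05)]) (array([0.5608, 0.3572, 0.0175]), [np.float64(6.394772607341241e-06), np.float64(6.394772607544734e-06)])
(array([ 0.5795,  0.4152, -0.0087]), [np.float64(0.02249400942075613), np.float64(0.02249400942075609)]) (array([0.5506, 0.2369, 0.0475]), [np.float64(0.01725275516742574), np.float64(0.01725275516742539)])
```

```bash
python3 -c "
from h import *
go((.5605,.357,0.09),np.radians(100))"
```

```text
shift [295.8 164.3   7. ] turn [0.006 0.002 0.033]
```

Call:
step_arm(
  moves=[
    [[296,164,0],[0,0,0.03],30],
    [[296,164,0],[0,0,0.03],30],
    [[296,164,0],[0,0,0.03],30],
    [[296,164,0],[0,0,0.03],30],
    [[296,164,0],[0,0,0.03],30],
    [[296,164,0],[0,0,0.03],30],
    [[296,164,0],[0,0,0.03],30],
    [[296,164,0],[0,0,0.03],30],
  ],
)

```text
clock: 10.63
tcp_pos: [0.5557, 0.3541, 0.0923]
orientation: [-0.0, 0.642, 0.767, -0.001]
wrist_force: [0.7, -0.6, 0.1]
finger_gap: 0.0351
grip_force: 30.4
```

```bash
python3 -c "
from h import *
go((.5605,.357,0.06),np.radians(100))"
```

```text
shift [ 2.   5.4 32.3] turn [-0.002  0.001  0.003]
```

Call:
step_arm(
  moves=[
    [[0,3,28],[0,0,0],30],
    [[0,3,28],[0,0,0],30],
    [[0,3,28],[0,0,0],30],
  ],
)

```text
clock: 10.88
tcp_pos: [0.5567, 0.3523, 0.0626]
orientation: [-0.001, 0.641, 0.767, -0.003]
wrist_force: [-0.1, -0.9, -0.7]
finger_gap: 0.035
grip_force: 30.4
```

```bash
python3 -c "
from h import *
go((.5605,.357,0.0262),np.radians(100))"
```

```text
shift [ 4.   4.9 36.4] turn [-0.007  0.002  0.004]
```

Call:
step_arm(
  moves=[
    [[4,4.5,20],[0,0,0],30],
    [[4,4.5,32],[0,0,0],30],
    [[4,4.5,36],[0,0,0],30],
    [[4,4.5,36],[0,0,0],30],
    [[4,4.5,36],[0,0,0],30],
  ],
)

```text
clock: 11.3
tcp_pos: [0.5629, 0.3568, 0.0304]
orientation: [-0.0, 0.642, 0.767, -0.0]
wrist_force: [-0.4, -0.2, -0.8]
finger_gap: 0.0352
grip_force: 30.4
```

Call:
step_arm(
  moves=[
    [[0,-2,4],[0,0,0],30],
    [[0,-2,4],[0,0,0],30],
    [[0,-2,4],[0,0,0],30],
  ],
)

```text
clock: 11.55
tcp_pos: [0.5612, 0.3572, 0.0266]
orientation: [0.0, 0.642, 0.767, 0.0]
wrist_force: [0.2, 0.2, 0.0]
finger_gap: 0.035
grip_force: 30.4
```

Call:
step_arm(
  moves=[
    [[0,0,0.7],[0,0,0],30],
    [[0,0,0.7],[0,0,0],46],
    [[0,0,0.7],[0,0,0],46],
    [[0,0,0.7],[0,0,0],50],
    [[0,0,-20],[0,0,0],56],
    [[0,0,-60],[0,0,0],60],
    [[0,0,-70],[0,0,0],60],
    [[0,0,-70],[0,0,0],60],
  ],
)

```text
clock: 12.22
tcp_pos: [0.5641, 0.3588, 0.101]
orientation: [0.002, 0.642, 0.767, 0.004]
wrist_force: [-0.0, 0.5, 0.5]
finger_gap: 0.0599
grip_force: 0.0
```

```bash
python3 -c "
from h import *
go((.4644,.2154,0.09),np.radians(100))"
```

```text
shift [-123.7 -123.4    9.7] turn [ 0.008 -0.002  0.003]
```

Call:
step_arm(
  moves=[
    [[-122,-121,5],[0,0,0],60],
    [[-122,-121,5],[0,0,0],60],
    [[-122,-121,5],[0,0,0],60],
    [[-122,-121,5],[0,0,0],60],
    [[-122,-121,5],[0,0,0],60],
    [[-122,-121,5],[0,0,0],60],
    [[-122,-121,5],[0,0,0],60],
  ],
)

```text
clock: 12.8
tcp_pos: [0.4642, 0.216, 0.0912]
orientation: [0.0, 0.642, 0.767, 0.001]
wrist_force: [1.4, 0.2, -0.4]
finger_gap: 0.06
grip_force: 0.0
```

```bash
python3 -c "
from h import *
go((.4644,.2154,0.02),np.radians(100))"
```

```text
shift [-0.7 -0.  71.2] turn [ 0.001 -0.     0.002]
```

Call:
step_arm(
  moves=[
    [[-0.5,0,35],[0,0,0],60],
    [[-0.5,0,60],[0,0,0],60],
    [[-0.5,0,71],[0,0,0],60],
    [[-0.5,0,71],[0,0,0],60],
    [[-0.5,0,71],[0,0,0],30],
    [[-0.5,0,71],[0,0,0],30],
    [[-0.5,0,71],[0,0,0],30],
    [[-0.5,0,71],[0,0,0],30],
  ],
)

```text
clock: 13.47
tcp_pos: [0.4649, 0.216, 0.0212]
orientation: [0.001, 0.642, 0.767, 0.001]
wrist_force: [-0.3, -0.3, 0.3]
finger_gap: 0.0353
grip_force: 29.9
```

Call:
step_arm(
  moves=[
    [[0,0,0],[0,0,0],30],
    [[0,0,-35],[0,0,0],30],
    [[0,0,-60],[0,0,0],30],
    [[0,0,-60],[0,0,0],30],
    [[0,0,-60],[0,0,0],30],
    [[0,0,-60],[0,0,0],30],
  ],
)

```text
clock: 13.97
tcp_pos: [0.4635, 0.2154, 0.0801]
orientation: [0.0, 0.642, 0.767, 0.0]
wrist_force: [0.9, 0.1, -1.2]
finger_gap: 0.0353
grip_force: 30.3
```

```bash
python3 -c "
from h import *
go((.5725,.294,0.07),np.radians(100))"
```

```text
shift [ 58.2 121.1  10.1] turn [0.    0.    0.002]
```

Call:
step_arm(
  moves=[
    [[58,121,5],[0,0,0],30],
    [[58,121,5],[0,0,0],30],
    [[58,121,5],[0,0,0],30],
    [[58,121,5],[0,0,0],30],
    [[58,121,5],[0,0,0],30],
    [[58,121,5],[0,0,0],30],
    [[58,121,5],[0,0,0],30],
    [[58,121,5],[0,0,0],30],
  ],
)

```text
clock: 14.63
tcp_pos: [0.571, 0.293, 0.0745]
orientation: [-0.0, 0.642, 0.767, -0.001]
wrist_force: [0.0, -0.0, -0.7]
finger_gap: 0.0352
grip_force: 30.3
```

```bash
python3 -c "
from h import *
go((.5725,.294,0.0268),np.radians(100))"
```

```text
shift [ 0.8  1.8 47.7] turn [-0.002  0.001  0.002]
```

Call:
step_arm(
  moves=[
    [[1,1,25],[0,0,0],30],
    [[1,1,40],[0,0,0],30],
    [[1,1,46],[0,0,0],30],
    [[1,1,47],[0,0,0],30],
    [[1,1,47],[0,0,0],30],
    [[1,1,47],[0,0,0],30],
  ],
)

```text
clock: 15.13
tcp_pos: [0.5738, 0.295, 0.0293]
orientation: [0.0, 0.642, 0.767, 0.001]
wrist_force: [-0.5, 0.7, -0.2]
finger_gap: 0.035
grip_force: 30.3
```

Call:
step_arm(
  moves=[
    [[0,-1,2.5],[0,0,0],30],
    [[0,-1,2.5],[0,0,0],30],
    [[0,-1,2.5],[0,0,0],46],
    [[0,-1,2.5],[0,0,0],46],
    [[0,-1,2.5],[0,0,0],50],
    [[0,-1,-20],[0,0,0],56],
    [[0,-1,-60],[0,0,0],60],
    [[0,-1,-60],[0,0,0],60],
  ],
)

```text
clock: 15.8
tcp_pos: [0.5761, 0.2963, 0.0953]
orientation: [0.003, 0.642, 0.767, 0.004]
wrist_force: [1.6, 0.8, 1.5]
finger_gap: 0.0597
grip_force: 0.0
```

```bash
python3 -c "
from h import *
go((.4475,.119,0.10),np.radians(139.5))"
```

```text
shift [-151.9 -157.8   -6.6] turn [ 0.01   0.002 -0.687]
```

Call:
step_arm(
  moves=[
    [[-152,-158,-10],[0,0,-0.69],60],
    [[-152,-158,-10],[0,0,-0.69],60],
    [[-152,-158,-10],[0,0,-0.69],60],
    [[-152,-158,-10],[0,0,-0.69],60],
    [[-152,-158,-10],[0,0,-0.69],60],
    [[-152,-158,-10],[0,0,-0.69],60],
    [[-152,-158,-10],[0,0,-0.69],60],
    [[-152,-158,-10],[0,0,-0.69],60],
  ],
)

```text
clock: 16.47
tcp_pos: [0.4442, 0.1171, 0.0988]
orientation: [0.001, 0.346, 0.938, 0.001]
wrist_force: [0.7, 0.9, 0.6]
finger_gap: 0.0602
grip_force: 0.0
```

Call:
step_arm(
  moves=[
    [[0,0,0],[0,0,0],56],
    [[0,0,0],[0,0,0],56],
  ],
)

```text
clock: 16.63
tcp_pos: [0.4449, 0.1181, 0.0983]
orientation: [0.001, 0.345, 0.939, 0.0]
wrist_force: [-0.8, -0.0, -0.3]
finger_gap: 0.0562
grip_force: 0.0
```

```bash
python3 -c "
from h import *
go((.4475,.119,0.010),np.radians(139.5))"
```

```text
shift [-1.4  2.3 88.3] turn [0.001 0.001 0.003]
```

Call:
step_arm(
  moves=[
    [[-1.5,2,40],[0,0,0],56],
    [[-1.5,2,75],[0,0,0],56],
    [[-1.5,2,88],[0,0,0],56],
    [[-1.5,2,88],[0,0,0],56],
    [[-1.5,2,88],[0,0,0],30],
    [[-1.5,2,88],[0,0,0],30],
    [[-1.5,2,88],[0,0,0],30],
    [[-1.5,2,88],[0,0,0],30],
  ],
  grip_force=25,
)

```text
clock: 17.3
tcp_pos: [0.4475, 0.1182, 0.0114]
orientation: [0.001, 0.345, 0.939, 0.001]
wrist_force: [-0.1, 0.3, -0.2]
finger_gap: 0.0346
grip_force: 25.2
```

Call:
step_arm(
  moves=[
    [[0,0,0],[0,0,0],30],
    [[0,0,-30],[0,0,0],30],
    [[0,0,-60],[0,0,0],30],
    [[0,0,-80],[0,0,0],30],
    [[0,0,-80],[0,0,0],30],
    [[0,0,-80],[0,0,0],30],
  ],
)

```text
clock: 17.8
tcp_pos: [0.4476, 0.1181, 0.0918]
orientation: [0.002, 0.345, 0.939, 0.001]
wrist_force: [-0.4, 0.0, -0.0]
finger_gap: 0.0351
grip_force: 25.2
```

```bash
python3 -c "
from h import *
y=np.radians(7);c=np.array([.5621,-.1438])+.036*np.array([np.sin(y),-np.cos(y)]);print(c)
go((*c,0.10),np.radians(187))
for n in('scene','top'): cv2.imwrite(f'pics/{n}3.png',imaging.read_camera(n)[:,:,::-1])
S=cv2.imread('pics/scene3.png');cv2.imwrite('pics/c6.png',cv2.resize(S[130:260,150:430],(800,371),interpolation=cv2.INTER_CUBIC))
"
```

```text
[ 0.5665 -0.1795]
shift [-283.3 -149.9   -7.7] turn [ 0.002  0.004 -0.826]
```

View pics/c6.png

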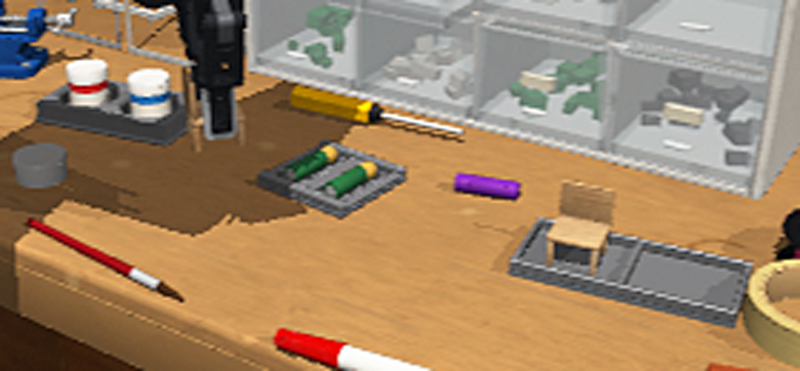

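```bash
python3 -c "
from h import *
print(proj('scene',(.5665,-.1795,.004)))
go((.5665,-.1795,0.092),np.radians(97))
"
```

```text
[388.7725 229.2451]
shift [-284.6 -148.4   -2.2] turn [-0.     0.     0.745]
```

Call:
step_arm(
  moves=[
    [[-285,-148,-2],[0,0,0.745],30],
    [[-285,-148,-2],[0,0,0.745],30],
    [[-285,-148,-2],[0,0,0.745],30],
    [[-285,-148,-2],[0,0,0.745],30],
    [[-285,-148,-2],[0,0,0.745],30],
    [[-285,-148,-2],[0,0,0.745],30],
    [[-285,-148,-2],[0,0,0.745],30],
    [[-285,-148,-2],[0,0,0.745],30],
  ],
)

```text
clock: 18.57
tcp_pos: [0.5677, -0.1826, 0.0904]
orientation: [-0.0, 0.664, 0.748, -0.0]
wrist_force: [1.4, 0.7, -0.8]
finger_gap: 0.0353
grip_force: 25.2
```

```bash
python3 -c "
from m import *
print(plane('top',377.5,177.3,.004))
S=cv2.imread('pics/scene3.png');a,f=up('s',S,(325,195,420,250));h=cv2.cvtColor(a,cv2.COLOR_BGR2HSV)
m=cv2.morphologyEx((h[...,1]<62).astype(np.uint8),cv2.MORPH_OPEN,np.ones((5,5)))
T=cv2.imread('pics/top3.png');a,f=up('t',T,(328,155,398,198));h=cv2.cvtColor(a,cv2.COLOR_BGR2HSV)
m=cv2.morphologyEx((h[...,1]<62).astype(np.uint8),cv2.MORPH_CLOSE,np.ones((9,9)));rc=cv2.minAreaRect(big(m));w=np.array([plane('top',*p,.012)[:2] for p in f(cv2.boxPoints(rc))]);print(w.mean(0),w.tolist())
go((.5665,-.1795,0.06),np.radians(97))
"
```

```text
[ 0.5611 -0.1806  0.004 ]
[ 0.5623 -0.1443] [[0.5870729820170841, -0.06444945547930571], [0.6076530906010962, -0.21608330456582853], [0.5373577222394843, -0.22365895575226524], [0.516938372944469, -0.07284344291796722]]
shift [ 3.3 -0.8 30.4] turn [-0.001 -0.    -0.003]
```

Call:
step_arm(
  moves=[
    [[3,-1,30],[0,0,0],30],
    [[3,-1,55],[0,0,0],30],
    [[3,-1,68],[0,0,0],30],
    [[3,-1,72],[0,0,0],30],
    [[3,-1,72],[0,0,0],30],
    [[3,-1,72],[0,0,0],30],
  ],
)

```text
clock: 19.07
tcp_pos: [0.5659, -0.1762, 0.0198]
orientation: [-0.0, 0.663, 0.749, -0.0]
wrist_force: [0.1, 1.1, -0.1]
finger_gap: 0.0348
grip_force: 25.2
```

Call:
step_arm(
  moves=[
    [[-3,0,3.5],[0,0,0],30],
    [[-3,0,3.5],[0,0,0],30],
    [[-3,0,3.5],[0,0,0],30],
  ],
)

```text
clock: 19.32
tcp_pos: [0.5672, -0.1798, 0.0175]
orientation: [0.001, 0.663, 0.749, 0.0]
wrist_force: [-0.5, -0.3, -1.6]
finger_gap: 0.0351
grip_force: 25.2
```

Call:
step_arm(
  moves=[
    [[0,0,1.5],[0,0,0],30],
    [[0,0,1.5],[0,0,0],30],
    [[0,0,1.5],[0,0,0],46],
    [[0,0,1.5],[0,0,0],46],
    [[0,0,1.5],[0,0,0],50],
    [[0,0,-25],[0,0,0],52],
    [[0,0,-60],[0,0,0],52],
    [[0,0,-95],[0,0,0],52],
  ],
)

```text
clock: 19.98
tcp_pos: [0.5654, -0.1789, 0.1116]
orientation: [-0.001, 0.663, 0.749, -0.0]
wrist_force: [1.1, 0.4, 0.0]
finger_gap: 0.0521
grip_force: 0.0
```

Call:
step_arm(
  moves=[
    [[0,-150,-40],[0,0,0],52],
    [[0,-150,-40],[0,0,0],52],
    [[0,-150,-40],[0,0,0],52],
    [[0,-150,-40],[0,0,0],52],
    [[-100,-150,-40],[0,0,0],52],
    [[-100,-150,-40],[0,0,0],52],
    [[-100,-150,-40],[0,0,0],52],
    [[-100,-150,-40],[0,0,0],52],
  ],
)

```text
clock: 20.65
tcp_pos: [0.4304, -0.3012, 0.1521]
orientation: [0.002, 0.664, 0.748, -0.0]
wrist_force: [0.5, 0.5, 0.3]
finger_gap: 0.0519
grip_force: 0.0
```

```bash
python3 -c "
from h import *
for n in('scene','top'): cv2.imwrite(f'pics/{n}4.png',imaging.read_camera(n)[:,:,::-1])
S=cv2.imread('pics/scene4.png');T=cv2.imread('pics/top4.png')
cv2.imwrite('pics/c7.png',np.vstack([cv2.resize(S[150:260,150:430],(800,314),interpolation=cv2.INTER_CUBIC),cv2.resize(T[150:240,145:405],(800,277),interpolation=cv2.INTER_CUBIC)]))
"
```

```text
(no output)
```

View pics/c7.png

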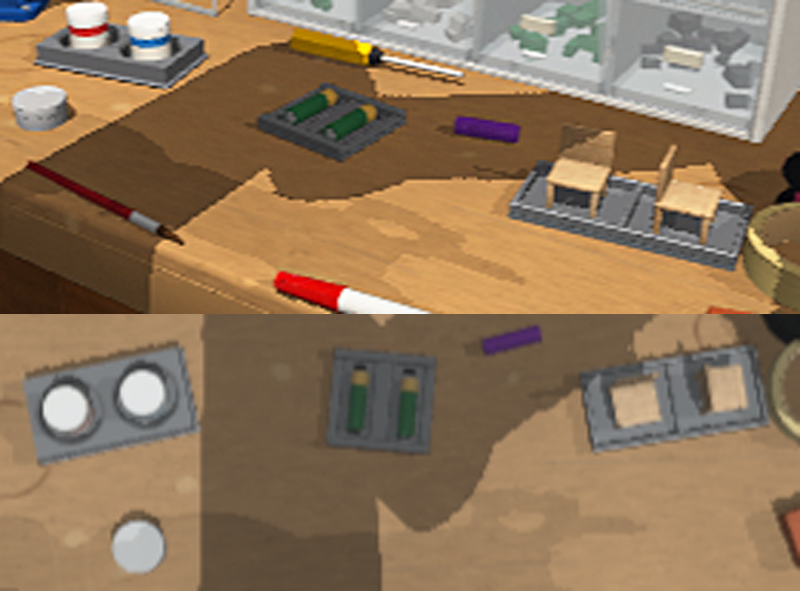

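```bash
python3 -c "
from m import *
T=cv2.imread('pics/top4.png')
def chk(n,p,c,yaw):
    y=np.radians(yaw);d=np.array(p[:2])-c;print(n,d@[np.cos(y),np.sin(y)],d@[-np.sin(y),np.cos(y)])
t=lambda x,y:(145+x/3.077-.4,150+(y-314)/3.077-.4)
chk('chair front edge mid',plane('top',*t(746,384),.028),[.5622,-.144],7)
for nm,roi in(('red',(157,173,178,193)),('blue',(182,167,203,188))):
    a,f=up('t',T,roi);h=cv2.cvtColor(a,cv2.COLOR_BGR2HSV);chk(nm,plane('top',*f(cen(big((h[...,2]>180)&(h[...,1]<60)))),.047),[.5665,.3255],10.8)
for nm,(x,y0,y1) in dict(c1=(358,366,432),c2=(408,370,438)).items(): chk(nm,plane('top',*t(x,(y0+y1)/2),.015),[.566,.1003],-6.2)
"
```

```text
chair front edge mid 0.0008223539269389111 -0.05585938154645801
red -0.00047413841636758703 0.03228447840130341
blue -0.0010634331600547938 -0.03149013039231402
c1 -0.0012762844548439764 0.01933307891061246
c2 -0.0019456367264611787 -0.022442052700041272
```

All placements are within about 2 mm of nominal; handing in.

```bash
python3 -c "
from workcell import env
print(env.hand_in())"
```

```text
the job is handed in; nothing more can be done
None
```

I sorted both cells, both pots and the chair into their caddies and handed the job in at about 21 s. My last pictures put each piece within about 2 mm of its place, with the tin and the other chair still standing, but the hand-in gave no verdict.

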